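Fetch the matching blank from under the tool shelf

TASK

One pair of blue fences on the grey board already holds a wooden bar, dark walnut or pale maple. Take the bar of the same wood out of the plywood rack: lift its near end clear of the lip while its far end is still under the keeper bar, and draw it out endwise from under the shelf. Then lay it down flat, without dropping it, between the empty pair of fences, overhanging about equally at both ends, and let go; leave the other bars and the tools on the bench where they are.

Things in the scene. Friction and masses are not known exactly. Their poses are not given: they have to be found in the camera images.
- rack: Fixed plywood rack with a green floor, 252 x 204. Origin on the bench under its middle; x points from the mouth into the rack, z up. Two lanes along x, bars near y = +43 and -43, 79 wide, parted by a 12 mm wall from x = -15 inward; side walls from x = -35. A bar lies in each, centre near x = 0, on a floor 30 high (x -50 to 115). In front of x = -50 the floor is only 14 high: room for fingers.
- rack_lip (a point): Middle of the top of the dark lip across the rack's mouth: 12 thick (rack x -125 to -113), top 44 above the bench, 14 above the bars' underside, about 18 in front of the bars' near ends.
- rack_keeper (a point): Middle of the underside of the dark keeper bar that crosses both lanes over the bars' far ends (rack x 70 to 100), 53 above the bench and only 7 above the bars: the far end cannot be raised, but the near end can (8 degrees clears the lip).
- rack_shelf (a point): Middle of the lower front edge of the shelf over the lanes, at rack x = -55, 100 above the bench. A rail on this edge rises to 148; fixed tools and a jar on the shelf reach 230. Only 40 or so of a bar's near end is open from above, so the gripper must lean back out of the mouth (its body towards the rack's -x) by 30 to 45 degrees.
- walnut_blank_center (a point): Dark walnut hardwood bar, 190 long x 32 wide x 16 thick, about 65 g, lying flat in one of the rack's two lanes (either one). Point: its centre, half-way up; x axis along its length, pointing from the near (rack mouth) end to the far end; y across its width, z up.
- maple_blank_center (a point): Pale maple hardwood bar, 190 long x 32 wide x 16 thick, about 65 g, lying flat in one of the rack's two lanes (either one). Point: its centre, half-way up; x axis along its length, pointing from the near (rack mouth) end to the far end; y across its width, z up.
- walnut_blank_near (a point): Middle of the lower edge of the walnut rack blank's near end (the end at the rack mouth, the one to grip), 95 from its centre.
- walnut_blank_far (a point): Middle of the lower edge of the walnut rack blank's far end, 95 from its centre.
- maple_blank_near (a point): Middle of the lower edge of the maple rack blank's near end (the end at the rack mouth, the one to grip), 95 from its centre.
- maple_blank_far (a point): Middle of the lower edge of the maple rack blank's far end, 95 from its centre.
- walnut_blank: The dark bar of the rack as a body; origin at the centre of its underside, axes as for its centre point.
- maple_blank: The pale bar of the rack as a body; origin at the centre of its underside, axes as for its centre point.
- walnut_sample_center (a point): Dark walnut hardwood bar, 190 x 32 x 16, lying flat on the grey board: either between one pair of blue fences (then it is the mate to be matched) or on the bare third of the board (then it plays no part). Point: its centre; x along its length.
- maple_sample_center (a point): Pale maple hardwood bar, 190 x 32 x 16, lying flat on the grey board: either between one pair of blue fences (then it is the mate to be matched) or on the bare third of the board (then it plays no part). Point: its centre; x along its length.
- trough_a_floor (a point): One of two like pairs of blue fences fixed side by side on the grey board, 80 between centre lines; one holds a bar, the other is empty. Fences 80 long, 12 high, 10 thick, 42 apart inside (5 spare each side of a bar). Point: mid-way between them on the board's top, 25 above the bench, where the centre of a bar's underside belongs; x along the fences. A bar overhangs the fences by 55 at each end.
- trough_b_floor (a point): One of two like pairs of blue fences fixed side by side on the grey board, 80 between centre lines; one holds a bar, the other is empty. Fences 80 long, 12 high, 10 thick, 42 apart inside (5 spare each side of a bar). Point: mid-way between them on the board's top, 25 above the bench, where the centre of a bar's underside belongs; x along the fences. A bar overhangs the fences by 55 at each end.
- board: Fixed grey board 100 (x) x 270 (y) x 25 high; origin on the bench under its middle. The fence pairs stand on it along x at y = 0 and y = -80; the bare third is around y = +90.
- mallet_center (a point): Bystander: pale wooden mallet lying on the bench, 300 long, 55 high. Point: the centre of its head (120 x 60 x 55).
- glue_jar: Bystander: white jar with a red cap, 72 across and 100 high; origin at the centre of its underside.
- plane: Bystander: small dark wooden hand plane, 140 x 45 x 75 high; origin at the centre of its underside.
Things that resemble listed ones, but are neither listed nor needed, are in the scene too. Leave any red look-alike of the part that bears walnut_sample_center alone. What is shaped like the part that bears maple_sample_center but turquoise is not meant.

How it is judged:
On the way, in this order (a step that is already met when the one before it is completed fails the run):
1. the near end of the rack bar of the same wood as the bar between the fences is raised above the lip (its lower edge over 45 mm above the bench) with its far end still in the back of the rack (((horizontal distance between walnut_sample_center and trough_a_floor below 0.03 m and z of walnut_blank_near in the frame of rack above 0.045 m and x of walnut_blank_far in the frame of rack above 0.06 m) or (horizontal distance between maple_sample_center and trough_a_floor below 0.03 m and z of maple_blank_near in the frame of rack above 0.045 m and x of maple_blank_far in the frame of rack above 0.06 m))), for 0.1 s.
2. that bar is drawn out of the rack, its far end past the lip (((horizontal distance between walnut_sample_center and trough_a_floor below 0.03 m and x of walnut_blank_far in the frame of rack below -0.113 m) or (horizontal distance between maple_sample_center and trough_a_floor below 0.03 m and x of maple_blank_far in the frame of rack below -0.113 m))), for 0.05 s.
At the end, for the whole second after the job is handed in: The bar matching the fenced one lies flat (3 degrees) between the empty fences, within 30 mm lengthwise, 8 mm sideways and 7 degrees of their middle line, at rest and released; the other rack bar has moved under 20 mm, the bars first on the board under 15 mm (((horizontal distance between walnut_sample_center and trough_a_floor below 0.03 m and x of walnut_blank_center in the frame of trough_b_floor between -0.03 and 0.03 m and y of walnut_blank_center in the frame of trough_b_floor between -0.008 and 0.008 m and z of walnut_blank_center in the frame of trough_b_floor between 0.004 and 0.011 m and angle between walnut_blank_center's own z axis and vertical below 0.06 rad and angle between the x axis of walnut_blank_center and the x axis of trough_b_floor, either way round below 0.12 rad and linear speed of walnut_blank below 0.02 m/s and contact force between walnut_blank and the fingers below 0.1 N and x of maple_blank_center in the frame of rack above -0.03 m and distance of maple_blank_center from where it was at the start of the episode below 0.02 m and distance of each of walnut_sample_center, maple_sample_center from where it was at the start of the episode below 0.015 m) or (horizontal distance between maple_sample_center and trough_a_floor below 0.03 m and x of maple_blank_center in the frame of trough_b_floor between -0.03 and 0.03 m and y of maple_blank_center in the frame of trough_b_floor between -0.008 and 0.008 m and z of maple_blank_center in the frame of trough_b_floor between 0.004 and 0.011 m and angle between maple_blank_center's own z axis and vertical below 0.06 rad and angle between the x axis of maple_blank_center and the x axis of trough_b_floor, either way round below 0.12 rad and linear speed of maple_blank below 0.02 m/s and contact force between maple_blank and the fingers below 0.1 N and x of walnut_blank_center in the frame of rack above -0.03 m and distance of walnut_blank_center from where it was at the start of the episode below 0.02 m and distance of each of walnut_sample_center, maple_sample_center from where it was at the start of the episode below 0.015 m))); the robot touches nothing.
It fails at once if the rack bar of the other wood is moved more than 20 mm ((horizontal distance between walnut_sample_center and trough_a_floor below 0.03 m and distance of maple_blank_center from where it was at the start of the episode above 0.02 m) or (horizontal distance between maple_sample_center and trough_a_floor below 0.03 m and distance of walnut_blank_center from where it was at the start of the episode above 0.02 m)).
It fails at once if a bar that lay on the board is moved more than 15 mm (distance of any of walnut_sample_center, maple_sample_center from where it was at the start of the episode above 0.015 m).
It fails at once if the mallet, jar or plane is moved more than 30 mm (distance of any of mallet_center, glue_jar, plane from where it was at the start of the episode above 0.03 m).
It fails at once if a rack bar is dropped (falls freely faster than 0.5 m/s, out of the gripper) ((linear speed of walnut_blank above 0.5 m/s and contact force between walnut_blank and anything else below 0.05 N) or (linear speed of maple_blank above 0.5 m/s and contact force between maple_blank and anything else below 0.05 N)).
It also fails if it takes over 42 s, if anything falls off the work surface, if the arm or the gripper's body presses on something with over 40 N, if the wrist force passes 120 N, or if a joint passes its speed limit or range.

ROBOT

A 6-joint arm with a two-finger parallel gripper is mounted at the origin on the work surface. World frame = base frame: x ahead of the robot, y to its left, z up, the work surface at z = 0. Lengths are in m, angles in rad, forces in N, time in s.
With the tool pointing down it reaches from about 0.275 to 0.775 m from the base axis. Payload 14.6 kg.
Tool frame: the origin (TCP) lies midway between the tips of the shut fingers; the grasp point (between the pads) lies 19 mm behind it; z points along the fingers, y is the line along which they close (so a half turn about z gives the same grasp; the last joint's range is limited). The gripper opens to 85 mm and grips with 20 to 120 N. Pads are 22 mm wide; open, the fingers measure 114 mm over their backs; the gripper's body (76 mm by 85 mm) begins 54 mm behind the grasp point. The pads swing forward as they close: fully open they stand 13 mm farther back than shut.
Start: joints at [-1.315, 0.263, -0.048, 1.259, 0, 1.415], TCP at [0.21, -0.481, 0.231] pointing down, gripper open.
Joint ranges: [-2.65, 2.65], [-0.89, 1.7], [-1.18, 1.37], [-2.13, 2.11], [-1.35, 1.29], [-3.14, 3.14]. Speed limits (rad/s): [1.89, 1.89, 2.57, 2.79, 3.14, 3.14].

INTERFACE

Orientations are given as [roll, pitch, yaw] about the fixed x, y, z axes, in that order (R = Rz(yaw) Ry(pitch) Rx(roll)).
In Python, from bench import arm gives the robot as it stands. The module is installed in compiled form; this text tells all that it offers.
- The arm moves only by the tool move_arm, never from a script. Its argument "commands" is a list of rows, each a list of 7 numbers: the shift along the tool's x, y, z in mm, then the turn, a rotation vector about the tool's x, y, z in degrees, then the opening, from 0 (shut) to 1 (fully open). A call has 1 to 20 rows; each row is the pose to reach, as a shift and turn from the pose commanded when the call began, along the tool's axes at that moment; what a row does not reach only later rows make up. A row lasts 1/12 s, in which the tool goes at most 41.7 mm and 7.16 degrees, less where a joint would pass 70% of its speed; a pose out of reach is approached as far as the arm can. A call with a gripper value outside its range is refused whole. The fingers move at their own pace and stop on an object; the grip force is fixed at half the most. Time passes only in rows, so rows that repeat a pose let the fingers close. It gives the time, the measured TCP pose, the force, the opening and the grip force at its end, in the units of the state.
- arm.get_obs(): the state, without advancing time (a new reading comes with each control period).
- arm.grab_frame(name): name is "scene" or "top"; returns a dict with "img" (480x640x3 uint8, red, green, blue), "z_map" (480x640 float32, m along the optical axis (not along the pixel's ray), 0 where there is no reading), "fx", "fy", "cx", "cy" (pixels), "D" ([k1, k2, p1, p2, k3] as OpenCV has them; the pictures are not rectified), "extrinsics" (4x4, takes a point from camera to world coordinates). Camera axes: x right, y up, looking along -z (the intrinsics and any distortion apply to the point x, -y, -z); pixel columns grow to the right and rows downward; lengths in m; the calibration is good to about 2 mm. A picture is of the moment at which its call begins.
- arm.finish_job(): hands the job in; it is judged then, once.
Trained networks look in the newest picture that a camera, given by its name, has taken for a name from the list of things; names that differ only in an ending like _2 or _b are one class to them, and where a whole thing is asked for, a point or a joint stands for the part that bears it (a point fixed in the world has none). Each returns a list of dicts, best first, with "score" (0 to 1); they miss things now and then, are a little off and sometimes report something else, mostly with a low value. They report only what shows in the picture. A call takes as long as a camera call. They do not tell look-alikes from the thing itself.
- arm.spot_in(label, camera): "xyz" ([x, y, z] in m, in world coordinates, good to about 4 mm: the middle of the surface that is visible of it).
The state is a dict: "t": time; "joint_positions": joint angles; "joint_velocities": joint speeds; "joint_efforts": joint torques, N m; "position": TCP position; "orientation": TCP orientation; "force": force on the tool from outside, world axes, zero at the start; "torque": the same for the moment, N m; "grip_width": opening from 0.0 (shut) to 1.0 (fully open); "gripper_force": force on a finger pad.
Only numpy, scipy, OpenCV 4.12 (cv2) and the standard library are available. Lean on these libraries where they do the work, as an engineer would, in place of code of your own. Each camera call takes 0.05 s, during which the arm holds its last target. There are 200 camera calls.

## Working session

There is one attempt and no reset: what is moved stays moved. The work goes in short steps, Python scripts to look and compute and a tool call to move; the robot and the scene stay as the last step left them, time stands still between calls to the robot, and variables do not carry over. Pictures are saved under pics/ and viewed, at most 10 in all, crops included, and the job is handed in when it is done.

Besides the shell and the picture viewer there is one more tool, called after "Request:" by a JSON object that holds its "fn" and its "kwargs". move_arm: Moves the arm, as the interface text tells. Its arguments: {"type":"object","properties":{"commands":{"type":"array","items":{"type":"array","items":{"type":"number"}}}},"required":["commands"]}

```bash
mkdir -p pics; cat > h.py <<'E'
import numpy as np, cv2
from bench import arm
from scipy.spatial.transform import Rotation as R
def grab(n,save=None):
    f=arm.grab_frame(n)
    if save: cv2.imwrite(save,f["img"][:,:,::-1])
    return f
def cloud(f):
    h,w=f["z_map"].shape
    K=np.array([[f["fx"],0,f["cx"]],[0,f["fy"],f["cy"]],[0,0,1.]])
    v,u=np.mgrid[0:h,0:w]
    p=cv2.undistortPoints(np.stack([u.ravel(),v.ravel()],1).astype(float).reshape(-1,1,2),K,np.array(f["D"],float)).reshape(h,w,2)
    z=f["z_map"]; P=np.stack([p[...,0]*z,-p[...,1]*z,-z],-1)
    T=np.array(f["extrinsics"]); W=P@T[:3,:3].T+T[:3,3]
    W[z<=0]=np.nan
    return W
def proj(f,X):
    T=np.linalg.inv(np.array(f["extrinsics"])); p=np.atleast_2d(X)@T[:3,:3].T+T[:3,3]
    p=p*[1,-1,-1]
    K=np.array([[f["fx"],0,f["cx"]],[0,f["fy"],f["cy"]],[0,0,1.]])
    return cv2.projectPoints(p.astype(float),np.zeros(3),np.zeros(3),K,np.array(f["D"],float))[0].reshape(-1,2)
E
cat > a.py <<'E'
from h import *
names="rack rack_lip rack_keeper rack_shelf walnut_blank_center maple_blank_center walnut_blank_near maple_blank_near walnut_blank_far maple_blank_far walnut_sample_center maple_sample_center trough_a_floor board mallet_center glue_jar plane".split()
for c in ("scene","top"):
    f=grab(c,f"pics/{c}0.png"); np.save(f"{c}0.npy",cloud(f)); print(c,np.round(np.array(f["extrinsics"]),3).tolist(),f["fx"])
    for n in names:
        r=arm.spot_in(n,c)[:4]
        print(n,[(round(d["score"],2),np.round(d["xyz"],3).tolist(),proj(f,d["xyz"])[0].astype(int).tolist()) for d in r])
print(arm.get_obs())
E
python3 a.py
```

```text
scene [[-0.655, -0.477, 0.586, 1.324], [0.755, -0.406, 0.514, 0.694], [-0.007, 0.779, 0.626, 0.932], [0.0, 0.0, 0.0, 1.0]] 558.3459522856122
rack [(0.89, [0.611, 0.309, 0.118], [408, 309])]
rack_lip [(0.75, [0.612, 0.307, 0.116], [407, 310]), (0.45, [0.766, -0.19, 0.041], [196, 270])]
rack_keeper [(0.75, [0.527, -0.185, 0.039], [267, 226]), (0.58, [0.61, 0.307, 0.115], [407, 309])]
rack_shelf [(0.76, [0.616, 0.305, 0.113], [405, 311])]
walnut_blank_center [(0.56, [0.416, -0.177, 0.042], [297, 207])]
maple_blank_center []
walnut_blank_near [(0.22, [0.616, 0.306, 0.111], [405, 312])]
maple_blank_near []
walnut_blank_far [(0.29, [0.605, -0.179, 0.038], [247, 241])]
maple_blank_far []
walnut_sample_center [(0.86, [0.513, -0.162, 0.036], [277, 227]), (0.64, [0.469, -0.42, 0.018], [225, 191])]
maple_sample_center [(0.93, [0.416, -0.178, 0.045], [297, 206]), (0.77, [0.251, -0.27, 0.014], [312, 179])]
trough_a_floor [(0.69, [0.525, -0.185, 0.039], [268, 225])]
board [(0.93, [0.57, -0.165, 0.027], [261, 240])]
mallet_center [(0.65, [0.765, -0.19, 0.041], [196, 269])]
glue_jar [(0.9, [0.78, 0.
[... 1606 characters left out ...]
ions': array([-1.31527325e+00,  2.63100928e-01, -4.82578145e-02,  1.25938405e+00,
       -6.38328179e-06,  1.41545819e+00]), 'joint_velocities': array([-3.22937040e-04, -2.57705664e-05,  1.33353233e-03,  2.77175836e-04,
       -2.79601199e-04, -1.46824497e-03]), 'joint_efforts': array([-1.09058929e-03, -6.37431765e+01,  3.84768569e+01,  1.16634368e-03,
       -2.30028945e-04,  7.36329525e-06]), 'position': array([ 0.20966732, -0.4813482 ,  0.2312933 ]), 'orientation': array([3.14154075e+00, 1.45889154e-05, 4.10861213e-01]), 'force': array([-0.24928739,  0.36411136, -0.76196873]), 'torque': array([ 0.01925092, -0.04679399, -0.01942461]), 'gripper_force': 0.0, 'grip_width': 0.9995328554101052}
```

View pics/scene0.png

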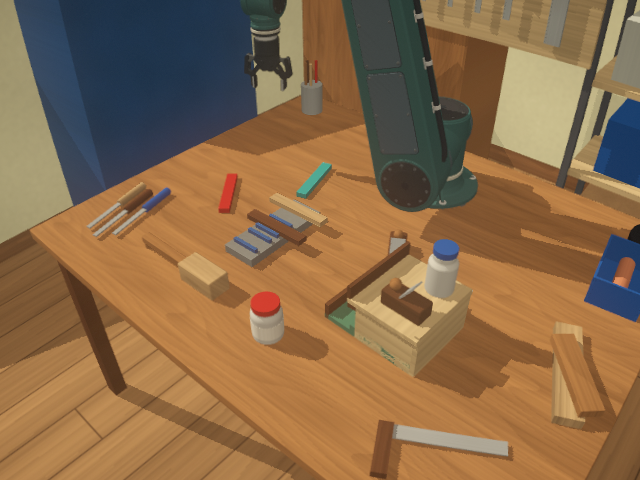

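View pics/top0.png

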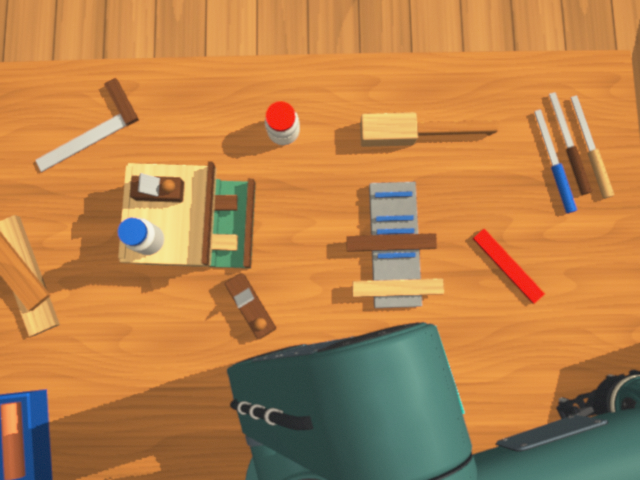

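The walnut bar lies between fences at top (391,242). The empty pair is at about (393,205), and the maple sample is on the bare third at (398,287), so walnut is the wood to take.

Candidates for it in the top picture:
- (226,202): dark bar in the rack's upper lane
- (226,242): pale bar in the rack
- (391,242): fenced walnut
- (507,264): red look-alike
- (120,100) saw handle and (25,265) scraps

I choose (226,202) and will check it in a crop.

```bash
cat > b.py <<'E'
from h import *
im=cv2.imread("pics/top0.png"); W=np.load("top0.npy"); hsv=cv2.cvtColor(im,cv2.COLOR_BGR2HSV)
cv2.imwrite("pics/crop1.png",cv2.resize(np.hstack([im[150:280,195:265],im[165:315,335:455][:130]]),None,fx=4,fy=4,interpolation=cv2.INTER_CUBIC))
def rect(m,name):
    n,l,s,_=cv2.connectedComponentsWithStats(m.astype(np.uint8))
    for i in range(1,n):
        if s[i,4]<40: continue
        P=W[l==i]; r=cv2.minAreaRect((P[:,:2]*1000).astype(np.float32))
        print(name,s[i,:5].tolist(),"c",np.round(r[0],1),"size",np.round(r[1],1),"ang",round(r[2],1),"z",np.round(np.nanmedian(P[:,2])*1000,1))
roi=lambda u0,v0,u1,v1:(np.pad(np.ones((v1-v0,u1-u0),bool),((v0,480-v1),(u0,640-u1))))
z=W[...,2]
rect((hsv[...,0]>100)&(hsv[...,0]<130)&(hsv[...,1]>120)&(z>.03)&roi(360,175,430,270),"fence")
rect((z>.035)&(z<.047)&(np.abs(hsv[...,0].astype(int)-110)>25)&(hsv[...,1]>70)&roi(335,225,450,310),"sample")
rect((z>.036)&(z<.056)&roi(212,175,243,270),"blank")
rect((z>.036)&(z<.056)&roi(244,170,262,275),"lip")
rect((z>.13)&(z<.165)&roi(195,150,220,275),"rail")
rect((z>.018)&(z<.03)&roi(360,170,430,315),"board")
E
python3 b.py
```

```text
fence [375, 192, 37, 5, 152] c [ 607.3 -182.2] size [10.1 78. ] ang 1.2 z 37.0
fence [376, 216, 37, 5, 147] c [ 555.9 -182. ] size [10.  77.3] ang 1.6 z 36.3
fence [377, 229, 37, 5, 148] c [ 527.2 -183.8] size [ 9.6 77.2] ang 1.2 z 37.0
fence [378, 253, 37, 5, 150] c [ 475.8 -183.7] size [76.9  9.6] ang 89.6 z 36.4
sample [346, 233, 91, 18, 1334] c [ 503.4 -174.4] size [ 33.1 190.9] ang 0.8 z 40.6
sample [352, 279, 92, 18, 1374] c [ 406.9 -184.5] size [ 32.3 190.9] ang 0.7 z 40.8
blank [214, 195, 23, 16, 339] c [594.3 178.4] size [47.8 33. ] ang 89.3 z 46.1
blank [212, 234, 25, 17, 376] c [508.5 179.7] size [51.2 32.7] ang 86.2 z 46.1
lip [244, 179, 10, 88, 520] c [550.6 129.4] size [ 13.1 188.6] ang 87.2 z 44.0
rail [202, 161, 13, 104, 699] c [555.1 196. ] size [ 12.4 205.1] ang 87.3 z 147.5
board [369, 182, 49, 53, 1766] c [ 580.1 -182.5] size [115.  100.5] ang 0.6 z 24.9
board [372, 249, 49, 32, 1201] c [ 456.3 -184.7] size [ 64.5 101.5] ang 0.6 z 24.7
board [371, 295, 51, 13, 539] c [ 378.9 -182.7] size [ 24.5 106.7] ang 0.8 z 24.7
```

View pics/crop1.png

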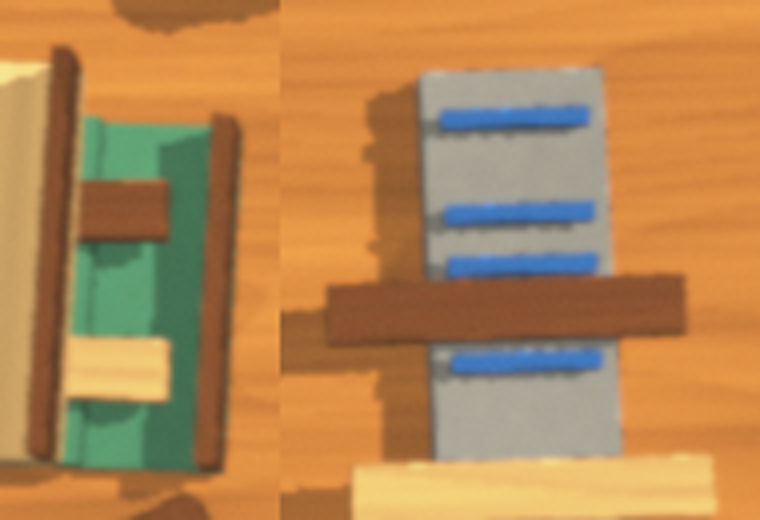

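The crop shows the dark bar in the upper rack lane (crop 125,210), the pale one in the lower lane (120,370), the empty fence pair (515,165), and the walnut in the other pair. I take the upper-lane walnut.

```bash
cat > g.py <<'E'
from h import *
def goal(xyz,yaw,tilt,o=None):
    o=o or arm.get_obs(); R0=R.from_euler('xyz',o["orientation"])
    G=R.from_euler('z',yaw,degrees=True)*R.from_euler('x',180,degrees=True)*R.from_euler('y',tilt,degrees=True)
    d=R0.inv().apply(np.array(xyz)-o["position"])*1000
    print(np.round(d,1).tolist(),np.round((R0.inv()*G).as_rotvec(degrees=True),2).tolist(),"zdir",np.round(G.apply([0,0,1]),3))
E
python3 -c "
from g import *
goal([.593,.03,.25],88,36)"
```

```text
[555.7, -315.7, -18.7] [20.22, 32.08, -62.23] zdir [ 0.021  0.587 -0.809]
```

Request:
{"fn": "move_arm", "kwargs": {"commands": [[556,-316,-19,20.22,32.08,-62.23,0.65],[556,-316,-19,20.22,32.08,-62.23,0.65],[556,-316,-19,20.22,32.08,-62.23,0.65],[556,-316,-19,20.22,32.08,-62.23,0.65],[556,-316,-19,20.22,32.08,-62.23,0.65],[556,-316,-19,20.22,32.08,-62.23,0.65],[556,-316,-19,20.22,32.08,-62.23,0.65],[556,-316,-19,20.22,32.08,-62.23,0.65],[556,-316,-19,20.22,32.08,-62.23,0.65],[556,-316,-19,20.22,32.08,-62.23,0.65],[556,-316,-19,20.22,32.08,-62.23,0.65],[556,-316,-19,20.22,32.08,-62.23,0.65],[556,-316,-19,20.22,32.08,-62.23,0.65],[556,-316,-19,20.22,32.08,-62.23,0.65],[556,-316,-19,20.22,32.08,-62.23,0.65],[556,-316,-19,20.22,32.08,-62.23,0.65],[556,-316,-19,20.22,32.08,-62.23,0.65],[556,-316,-19,20.22,32.08,-62.23,0.65]]}}

```text
t: 3.3
position: [0.5931, 0.0311, 0.2501]
orientation: [-3.142, -0.628, 1.538]
force: [0.6, -1.1, 0.4]
grip_width: 0.654
gripper_force: 0.0
```

```bash
python3 -c "
from g import *
goal([.593,.143,.075],88,36); print(arm.get_obs()['joint_positions'].round(2))"
```

```text
[-12.4, -3.8, 207.4] [-0.06, 0.01, 0.08] zdir [ 0.021  0.587 -0.809]
[-0.36  0.47  0.16  1.5   0.59  1.17]
```

Request:
{"fn": "move_arm", "kwargs": {"commands": [[-3,-1,50,0,0,0,0.65],[-6,-2,90,0,0,0,0.65],[-9,-3,130,0,0,0,0.65],[-11,-4,170,0,0,0,0.65],[-12,-4,195,0,0,0,0.65],[-12,-4,207,0,0,0,0.65],[-12,-4,207,0,0,0,0.65]]}}

```text
t: 3.88
position: [0.5913, 0.1427, 0.0736]
orientation: [-3.137, -0.629, 1.533]
force: [-0.6, -0.2, -0.3]
grip_width: 0.65
gripper_force: 0.0
```

```bash
python3 - <<'E'
from g import *
f=grab("top"); W=cloud(f); np.save("top1.npy",W); g=grab("scene")
o=arm.get_obs(); print(o["position"],o["force"])
a=cv2.resize(f["img"][150:290,190:310],None,fx=3.3,fy=3.3); b=cv2.resize(g["img"][200:340,280:400],None,fx=3.3,fy=3.3)
cv2.imwrite("pics/pre.png",np.hstack([a,b])[:,:,::-1])
print(proj(f,o["position"]),proj(g,o["position"]))
E
```

```text
[0.59311238 0.14134301 0.07613289] [ 0.40021899  0.65187475 -0.52167068]
[[240.02659233 199.39567638]] [[348.65201486 283.52523349]]
```

View pics/pre.png

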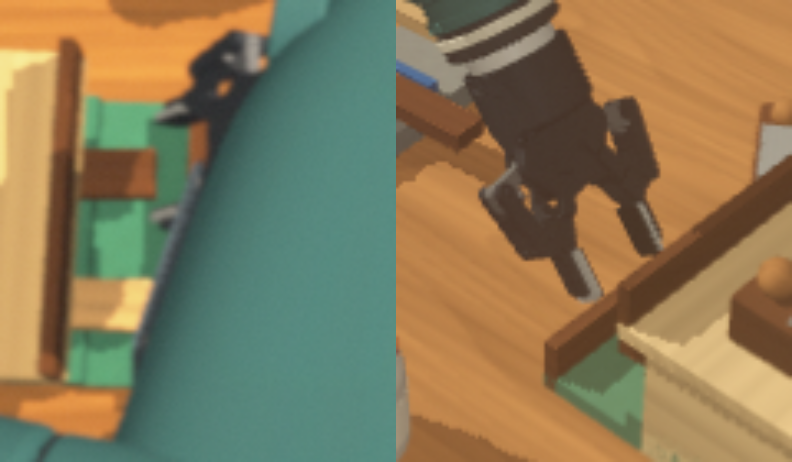

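The fingers straddle the dark bar: tips at crop (160,112) and (160,217), bar near end at (157,175). They clear the lip, so I descend along the tool axis.

```bash
python3 -c "
from g import *
goal([.5945,.177,.026],88,36)"
```

```text
[-0.6, 0.1, 61.5] [0.03, 0.01, -0.05] zdir [ 0.021  0.587 -0.809]
```

Request:
{"fn": "move_arm", "kwargs": {"commands": [[0,0,20,0,0,0,0.65],[0,0,38,0,0,0,0.65],[-1,0,52,0,0,0,0.65],[-1,0,60,0,0,0,0.65],[-1,0,61,0,0,0,0.65],[-1,0,61,0,0,0,0.65]]}}

```text
t: 4.48
position: [0.5948, 0.1768, 0.0265]
orientation: [3.141, -0.628, 1.536]
force: [0.9, -0.3, -0.0]
grip_width: 0.649
gripper_force: 0.0
```

```bash
python3 - <<'E'
from g import *
f=grab("top"); g=grab("scene")
o=arm.get_obs(); print(o["position"],o["force"])
a=cv2.resize(f["img"][170:240,190:310],None,fx=5,fy=5)
cv2.imwrite("pics/at.png",a[:,:,::-1])
print(proj(f,o["position"]))
E
```

```text
[0.59512313 0.17669683 0.02681354] [ 0.21634949 -0.10693866  0.09301317]
[[226.83956572 203.43820335]]
```

View pics/at.png

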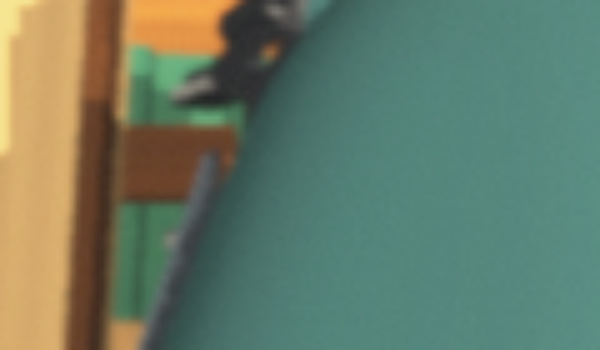

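The fingers stand either side of the bar (tips at crop y≈95 and 240, bar 127–198), touching nothing. I close them.

Request:
{"fn": "move_arm", "kwargs": {"commands": [[0,0,0,0,0,0,0.2],[0,0,0,0,0,0,0.2],[0,0,0,0,0,0,0.2],[0,0,0,0,0,0,0.2],[0,0,0,0,0,0,0.2],[0,0,0,0,0,0,0.2],[0,0,0,0,0,0,0.2],[0,0,0,0,0,0,0.2]]}}

```text
t: 5.25
position: [0.5948, 0.1772, 0.0265]
orientation: [3.14, -0.629, 1.536]
force: [-1.3, -3.6, 6.4]
grip_width: 0.361
gripper_force: 61.4
```

```bash
cat > p.py <<'E'
from g import *
o=arm.get_obs(); R0=R.from_euler('xyz',o["orientation"]); p0=np.array([.5948,.1772,.0265])
rx=np.array([np.cos(np.radians(87.7)),np.sin(np.radians(87.7)),0]); ax=np.cross([0,0,1],rx); 
piv=p0+rx*.167; piv[2]=.030
for a,pull,lift in [(2,0,1),(4,2,1),(6,5,1),(7,6,1),(7.5,6,1),(7.5,16,1),(7.5,38,1),(7.5,60,8),(6,100,22),(4,140,35),(2,180,45),(0,220,55),(0,250,60)]:
    q=R.from_rotvec(ax*np.radians(a))
    p=piv+q.apply(p0-piv)-rx*pull/1e3+[0,0,lift/1e3]
    print((a,pull,lift),np.round(R0.inv().apply(p-p0)*1e3,1).tolist(),np.round((R0.inv()*q*R0).as_rotvec(degrees=True),1).tolist(),p.round(3))
E
python3 p.py
```

```text
(2, 0, 1) [4.0, 0.0, -5.5] [0.0, -2.0, 0.0] [0.595 0.177 0.033]
(4, 2, 1) [6.0, 0.0, -11.3] [0.0, -4.0, 0.0] [0.595 0.175 0.039]
(6, 5, 1) [7.3, 0.0, -17.6] [0.0, -6.0, 0.0] [0.595 0.173 0.045]
(7, 6, 1) [8.4, 0.0, -20.3] [0.0, -7.0, 0.0] [0.595 0.172 0.048]
(7.5, 6, 1) [9.4, 0.0, -21.4] [0.0, -7.5, 0.0] [0.595 0.172 0.049]
(7.5, 16, 1) [1.3, -0.0, -27.3] [0.0, -7.5, 0.0] [0.594 0.162 0.049]
(7.5, 38, 1) [-16.5, -0.1, -40.2] [0.0, -7.5, 0.0] [0.593 0.14  0.049]
(7.5, 60, 8) [-30.2, -0.2, -58.8] [0.0, -7.5, 0.0] [0.592 0.118 0.056]
(6, 100, 22) [-57.2, -0.4, -90.4] [0.0, -6.0, 0.0] [0.591 0.078 0.066]
(4, 140, 35) [-85.7, -0.6, -120.0] [0.0, -4.0, 0.0] [0.589 0.037 0.073]
(2, 180, 45) [-115.7, -0.8, -147.0] [0.0, -2.0, 0.0] [ 0.588 -0.003  0.077]
(0, 220, 55) [-145.6, -1.0, -173.8] [0.0, 0.0, 0.0] [ 0.586 -0.043  0.082]
(0, 250, 60) [-166.9, -1.1, -195.5] [0.0, 0.0, 0.0] [ 0.585 -0.073  0.086]
```

Request:
{"fn": "move_arm", "kwargs": {"commands": [[2,0,-3,0,-1,0,0.2],[4,0,-5.5,0,-2,0,0.2],[5,0,-8.5,0,-3,0,0.2],[6,0,-11.3,0,-4,0,0.2],[6.7,0,-14.5,0,-5,0,0.2],[7.3,0,-17.6,0,-6,0,0.2],[8.4,0,-20.3,0,-7,0,0.2],[9.4,0,-21.4,0,-7.5,0,0.2],[9.4,0,-21.4,0,-7.5,0,0.2],[9.4,0,-21.4,0,-7.5,0,0.2],[9.4,0,-21.4,0,-7.5,0,0.2]]}}

```text
t: 6.17
position: [0.5941, 0.1725, 0.0485]
orientation: [-3.141, -0.498, 1.536]
force: [0.4, -0.2, -0.2]
grip_width: 0.366
gripper_force: 60.3
```

```bash
python3 - <<'E'
from g import *
f=grab("top");g=grab("scene"); W=cloud(f)
o=arm.get_obs(); print(o["position"],o["force"],o["torque"])
a=cv2.resize(f["img"][170:240,190:310],None,fx=5,fy=5); b=cv2.resize(g["img"][250:320,290:410],None,fx=5,fy=5)
cv2.imwrite("pics/lift.png",np.vstack([a,b])[:600,:,::-1])
m=np.zeros((480,640),bool); m[198:207,213:232]=1
for c in range(214,234,2): print(c,np.round(W[202,c],4))
E
```

```text
[0.59407127 0.17243003 0.04841197] [-0.65899921 -0.74818175  0.29507887] [-0.42391433  0.05726498  0.02274695]
214 [0.581  0.1891 0.1127]
216 [0.5905 0.1932 0.0668]
218 [0.4897 0.1045 0.553 ]
220 [0.4873 0.0999 0.5644]
222 [0.4855 0.0959 0.5731]
224 [0.4848 0.0929 0.5762]
226 [0.4845 0.0902 0.5774]
228 [0.484  0.0873 0.5797]
230 [0.4837 0.0847 0.5809]
232 [0.4833 0.0819 0.5826]
```

View pics/lift.png

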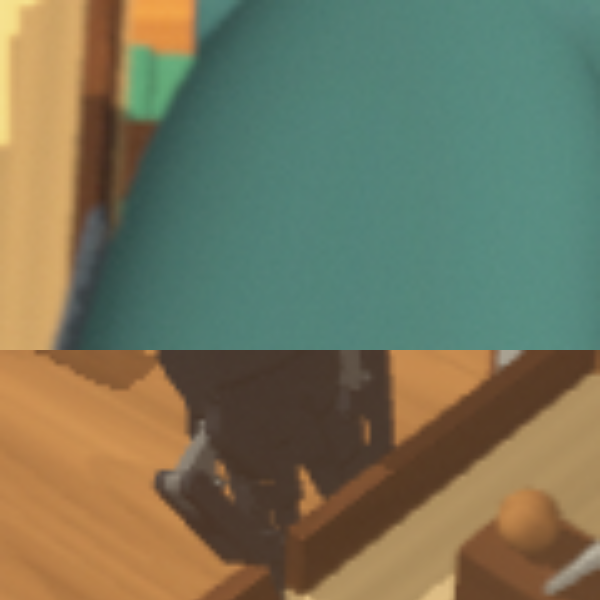

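The bar is up (its top at y=0.193 is 67 mm high, which matches 7.5°) with little force on the wrist, and the gripper clears the rail. Next I draw it out.

```bash
cat > p2.py <<'E'
from g import *
o=arm.get_obs(); R0=R.from_euler('xyz',o["orientation"]); p0=np.array([.5945,.1723,.0487])
rx=np.array([np.cos(np.radians(87.7)),np.sin(np.radians(87.7)),0]); ax=np.cross([0,0,1],rx)
piv=p0+rx*.167
piv[2]=.031
for a,pull,lift in [(0,12,0),(0,32,0),(0,54,7),(0.5,80,14),(1.5,105,22),(2.5,130,30),(4,160,38),(5.5,190,46),(7.5,215,55),(7.5,240,62)]:
    q=R.from_rotvec(-ax*np.radians(a))
    p=piv+q.apply(p0-piv)-rx*pull/1e3+[0,0,lift/1e3]
    print((a,pull,lift),np.round(R0.inv().apply(p-p0)*1e3,1).tolist(),np.round((R0.inv()*q*R0).as_rotvec(degrees=True),1).tolist(),p.round(3))
E
python3 p2.py
```

```text
(0, 12, 0) [-10.5, -0.1, -5.7] [-0.0, 0.0, 0.0] [0.594 0.16  0.049]
(0, 32, 0) [-28.1, -0.2, -15.3] [-0.0, 0.0, 0.0] [0.593 0.14  0.049]
(0, 54, 7) [-44.1, -0.3, -31.9] [-0.0, 0.0, 0.0] [0.592 0.118 0.056]
(0.5, 80, 14) [-64.4, -0.4, -49.3] [-0.0, 0.5, -0.0] [0.591 0.092 0.061]
(1.5, 105, 22) [-84.2, -0.5, -65.8] [-0.0, 1.5, -0.0] [0.59  0.067 0.066]
(2.5, 130, 30) [-103.9, -0.7, -82.3] [-0.0, 2.5, -0.0] [0.589 0.042 0.071]
(4, 160, 38) [-128.8, -0.8, -99.9] [-0.0, 4.0, -0.0] [0.588 0.012 0.075]
(5.5, 190, 46) [-153.5, -1.0, -117.4] [-0.0, 5.5, -0.0] [ 0.587 -0.018  0.079]
(7.5, 215, 55) [-173.9, -1.1, -132.1] [-0.0, 7.5, -0.0] [ 0.586 -0.043  0.082]
(7.5, 240, 62) [-192.5, -1.2, -150.2] [-0.0, 7.5, -0.0] [ 0.585 -0.068  0.089]
```

Request:
{"fn": "move_arm", "kwargs": {"commands": [[-5,0,-3,0,0,0,0.2],[-10.5,0,-5.7,0,0,0,0.2],[-19,0,-10.5,0,0,0,0.2],[-28,0,-15.3,0,0,0,0.2],[-36,0,-23.5,0,0,0,0.2],[-44,0,-32,0,0,0,0.2],[-54,0,-40.5,0,0.2,0,0.2],[-64.4,0,-49.3,0,0.5,0,0.2],[-74,0,-57.5,0,1,0,0.2],[-84,-0.5,-65.8,0,1.5,0,0.2],[-94,-0.5,-74,0,2,0,0.2],[-104,-0.7,-82.3,0,2.5,0,0.2],[-116,-0.8,-91,0,3.2,0,0.2],[-129,-0.8,-100,0,4,0,0.2],[-141,-1,-109,0,4.8,0,0.2],[-153.5,-1,-117.4,0,5.5,0,0.2],[-164,-1,-125,0,6.5,0,0.2],[-174,-1,-132,0,7.5,0,0.2],[-192.5,-1.2,-150,0,7.5,0,0.2],[-192.5,-1.2,-150,0,7.5,0,0.2]]}}

```text
t: 7.93
position: [0.585, -0.0725, 0.0894]
orientation: [3.14, -0.627, 1.534]
force: [-0.2, -0.6, -0.4]
grip_width: 0.363
gripper_force: 60.4
```

```bash
python3 - <<'E'
from g import *
g=grab("scene","pics/out.png"); f=grab("top","pics/outtop.png")
o=arm.get_obs(); print(o["position"],o["orientation"],o["grip_width"],o["joint_positions"].round(2))
np.save("out.npy",cloud(g)); np.save("outtop.npy",cloud(f))
cv2.imwrite("pics/out2.png",cv2.resize(np.vstack([g["img"][160:340,180:420],f["img"][150:330,180:420]]),None,fx=1.66,fy=1.66)[:,:,::-1])
print(proj(g,o["position"]),proj(f,o["position"]))
E
```

```text
[ 0.58468675 -0.069548    0.08886273] [ 3.14076383 -0.62827468  1.53424085] 0.3631815310411832 [-0.52  0.62 -0.02  1.25  0.55  1.  ]
[[282.89729893 239.21460302]] [[341.52342341 200.2917232 ]]
```

View pics/out2.png

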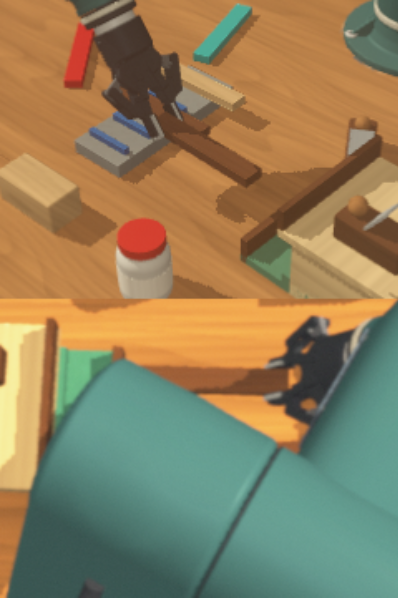

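The scene picture shows the bar held level at its near end, its far end at crop (250,178), well clear of the lip at (255,240). I measure how it sits in the hand.

```bash
cat > bar.py <<'E'
import sys
from g import *
def fit(W,ylo,yhi,zlo,zhi,xlo=.55,xhi=.63):
    P=W[(W[...,0]>xlo)&(W[...,0]<xhi)&(W[...,1]>ylo)&(W[...,1]<yhi)&(W[...,2]>zlo)&(W[...,2]<zhi)]
    if len(P)<30: print(len(P)); return
    c=P.mean(0); A=np.c_[P[:,1]-c[1],P[:,0]-c[0],np.ones(len(P))]; k=np.linalg.lstsq(A,P[:,2]-c[2],rcond=None)[0]
    ys=np.arange(P[:,1].min(),P[:,1].max(),.008); M=[]
    for y in ys:
        q=P[np.abs(P[:,1]-y)<.004]
        if len(q)>4: M.append((y,(q[:,0].min()+q[:,0].max())/2,np.ptp(q[:,0]),np.median(q[:,2])))
    M=np.array(M); l=np.polyfit(M[:,0],M[:,1],1)
    print("n",len(P),"yr",P[:,1].min().round(4),P[:,1].max().round(4),"slopes dz/dy,dz/dx deg",np.degrees(np.arctan(k[:2])).round(2),"axis deg",90-np.degrees(np.arctan(l[0])).round(2),"x at y=0",l[1].round(4),"zmed",np.median(P[:,2]).round(4)); print(M[::3].round(4).tolist())
if __name__=="__main__":
    fit(np.load("out.npy"),-.03,.12,.1,.118); fit(np.load("outtop.npy"),-.03,.12,.1,.118)
E
python3 bar.py
```

```text
n 558 yr -0.0299 0.0958 slopes dz/dy,dz/dx deg [-0.29 -0.57] axis deg 87.63 x at y=0 0.5898 zmed 0.1057
[[-0.0299, 0.5896, 0.0309, 0.1063], [-0.0059, 0.5897, 0.0319, 0.1055], [0.0181, 0.5915, 0.0314, 0.1055], [0.0421, 0.5904, 0.0322, 0.1055], [0.0661, 0.5931, 0.0345, 0.1058], [0.0901, 0.5932, 0.0338, 0.1049]]
n 706 yr -0.0297 0.0883 slopes dz/dy,dz/dx deg [-0.18  1.11] axis deg 80.52 x at y=0 0.5858 zmed 0.1083
[[-0.0297, 0.5837, 0.03, 0.1095], [-0.0057, 0.5853, 0.0326, 0.1082], [0.0183, 0.5862, 0.032, 0.1083], [0.0423, 0.5911, 0.0236, 0.1077], [0.0663, 0.5987, 0.0129, 0.1081]]
```

```bash
python3 -c "
from g import *
goal([.584,-.253,.07],91.0,36)"
```

```text
[-159.4, 6.1, -92.5] [1.87, 0.0, -2.5] zdir [-0.01   0.588 -0.809]
```

Request:
{"fn": "move_arm", "kwargs": {"commands": [[-22,1,-10,0.3,0,-0.4,0.2],[-44,2,-22,0.6,0,-0.8,0.2],[-66,3,-36,0.9,0,-1.2,0.2],[-88,4,-50,1.2,0,-1.6,0.2],[-110,5,-64,1.5,0,-2,0.2],[-130,6,-76,1.9,0,-2.5,0.2],[-146,6,-85,1.9,0,-2.5,0.2],[-156,6,-91,1.9,0,-2.5,0.2],[-159.4,6.1,-92.5,1.9,0,-2.5,0.2],[-159.4,6.1,-92.5,1.9,0,-2.5,0.2],[-159.4,6.1,-92.5,1.9,0,-2.5,0.2]]}}

```text
t: 8.95
position: [0.5843, -0.2506, 0.0699]
orientation: [-3.14, -0.629, 1.59]
force: [0.7, -0.5, -0.6]
grip_width: 0.365
gripper_force: 60.3
```

```bash
cat > hov.py <<'E'
from bar import *
g=grab("scene"); f=grab("top"); o=arm.get_obs(); print(o["position"],o["orientation"],proj(g,o["position"]),proj(f,o["position"]))
for n,c in (("scene",g),("top",f)):
    W=cloud(c); print(n); fit(W,-.24,-.07,.075,.1)
    h=cv2.cvtColor(c["img"],cv2.COLOR_RGB2HSV)
    m=(h[...,0]>100)&(h[...,0]<130)&(h[...,1]>110)&(W[...,2]>.031)&(W[...,2]<.045)&(W[...,0]>.4)&(W[...,1]<-.1)
    k,l,s,_=cv2.connectedComponentsWithStats(m.astype(np.uint8))
    for i in range(1,k):
        if s[i,4]<30: continue
        P=W[l==i]; r=cv2.minAreaRect((P[:,:2]*1000).astype(np.float32)); print("fence",s[i,4],np.round(r[0],1),np.round(r[1],1),round(r[2],1))
a=cv2.resize(g["img"][150:290,200:360],None,fx=3,fy=3); b=cv2.resize(f["img"][160:300,320:430],None,fx=3,fy=3)
cv2.imwrite("pics/hov.png",np.hstack([a,b])[:,:800,::-1])
E
python3 hov.py
```

```text
[ 0.58432965 -0.2503924   0.07010559] [-3.14036568 -0.62852857  1.59075975] [[233.59707629 216.87195047]] [[427.91460137 200.77571477]]
scene
n 649 yr -0.2397 -0.0808 slopes dz/dy,dz/dx deg [-0.49 -6.31] axis deg 90.89 x at y=0 0.5824 zmed 0.0858
[[-0.2397, 0.5866, 0.0294, 0.0862], [-0.2157, 0.5854, 0.0349, 0.0856], [-0.1917, 0.5856, 0.0336, 0.0848], [-0.1677, 0.5853, 0.035, 0.0854], [-0.1437, 0.5852, 0.0338, 0.0857], [-0.1197, 0.5834, 0.0381, 0.0858], [-0.0957, 0.5848, 0.0324, 0.0858]]
fence 111 [  429.  -1397.5] [ 54.1 264.3] 0.7
top
0
```

View pics/hov.png

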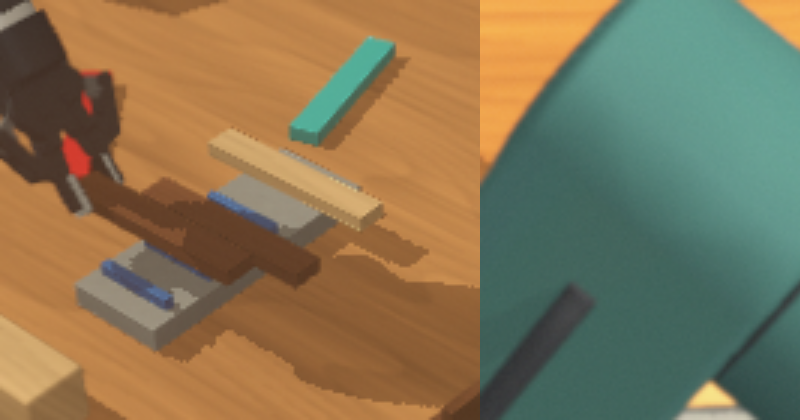

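The bar hovers over the empty pair (fences at crop (135,283) and (180,258)). The top camera is blocked, so I take the fences from the first scene picture to compare in the same camera.

```bash
python3 - <<'E'
from h import *
W=np.load("scene0.npy"); im=cv2.imread("pics/scene0.png"); h=cv2.cvtColor(im,cv2.COLOR_BGR2HSV)
m=(h[...,0]>100)&(h[...,0]<130)&(h[...,1]>90)&(W[...,2]>.0335)&(W[...,2]<.042)&(W[...,0]>.4)&(W[...,0]<.68)&(W[...,1]<-.1)&(W[...,1]>-.27)
k,l,s,_=cv2.connectedComponentsWithStats(m.astype(np.uint8))
for i in range(1,k):
    if s[i,4]<20: continue
    P=W[l==i]; r=cv2.minAreaRect((P[:,:2]*1000).astype(np.float32)); print("fence",s[i].tolist(),np.round(r[0],1),np.round(r[1],1),round(r[2],1),P[:,2].mean())
m=(W[...,2]>.0375)&(W[...,2]<.044)&(W[...,0]>.47)&(W[...,0]<.54)&(W[...,1]<-.05)&(W[...,1]>-.3)
P=W[m]; print("sample",[np.round(np.array(x),1) for x in cv2.minAreaRect((P[:,:2]*1000).astype(np.float32))])
E
```

```text
fence [257, 223, 21, 12, 42] [ 532.7 -182.4] [ 9.  74.1] 1.4 0.035750320260594895
fence [256, 231, 13, 9, 25] [ 560.9 -172.1] [43.5  9.8] 87.3 0.035364142920641516
fence [239, 240, 13, 8, 28] [ 611.8 -179.8] [ 7.3 46. ] 2.2 0.035086531843055886
sample [array([ 510.9, -173.6]), array([192.9,  52.8]), np.float64(85.1)]
```

```bash
python3 -c "
from g import *
goal([.585,-.256,.030],91.0,36)
goal([.585,-.256,.020],91.0,36)"
```

```text
[-28.1, 0.6, 29.1] [-0.15, -0.01, 0.12] zdir [-0.01   0.588 -0.809]
[-34.0, 0.6, 37.2] [-0.15, -0.01, 0.12] zdir [-0.01   0.588 -0.809]
```

Request:
{"fn": "move_arm", "kwargs": {"commands": [[-8,0.6,2,0,0,0,0.2],[-13,0.6,8,0,0,0,0.2],[-18,0.6,15,0,0,0,0.2],[-22,0.6,21,0,0,0,0.2],[-26,0.6,26,0,0,0,0.2],[-28,0.6,29,0,0,0,0.2],[-28,0.6,29,0,0,0,0.2],[-28,0.6,29,0,0,0,0.2]]}}

```text
t: 9.72
position: [0.5849, -0.257, 0.0297]
orientation: [-3.14, -0.629, 1.59]
force: [0.1, -0.2, -0.2]
grip_width: 0.361
gripper_force: 60.3
```

Request:
{"fn": "move_arm", "kwargs": {"commands": [[-0.6,0,0.8,0,0,0,0.2],[-1.2,0,1.6,0,0,0,0.2],[-1.8,0,2.4,0,0,0,0.2],[-2.4,0,3.2,0,0,0,0.2],[-2.4,0,3.2,0,0,0,0.2]]}}

```text
t: 10.13
position: [0.5848, -0.2571, 0.0257]
orientation: [-3.14, -0.628, 1.59]
force: [-0.1, 0.4, -0.3]
grip_width: 0.36
gripper_force: 60.3
```

Request:
{"fn": "move_arm", "kwargs": {"commands": [[-0.3,0,0.4,0,0,0,0.2],[-0.6,0,0.8,0,0,0,0.2],[-0.9,0,1.2,0,0,0,0.2],[-0.9,0,1.2,0,0,0,0.2],[-0.9,0,1.2,0,0,0,0.2]]}}

```text
t: 10.55
position: [0.5849, -0.2571, 0.0243]
orientation: [-3.14, -0.628, 1.59]
force: [-0.5, 0.9, -0.5]
grip_width: 0.363
gripper_force: 60.3
```

```bash
python3 - <<'E'
from bar import *
g=grab("scene"); o=arm.get_obs(); print(o["position"],o["force"],o["torque"])
fit(cloud(g),-.24,-.07,.035,.06,.56,.61)
cv2.imwrite("pics/low.png",cv2.resize(g["img"][170:260,210:330],None,fx=5,fy=5)[:,:,::-1])
E
```

```text
[ 0.58489771 -0.2571511   0.02433624] [ 0.46144298 -0.46723813 -0.30450765] [-0.64839545 -0.03481054  0.01752667]
n 558 yr -0.2398 -0.0873 slopes dz/dy,dz/dx deg [ 0.01 -0.87] axis deg 91.06 x at y=0 0.5823 zmed 0.0406
[[-0.2398, 0.5867, 0.0306, 0.0413], [-0.2158, 0.5847, 0.0482, 0.0406], [-0.1918, 0.5859, 0.046, 0.04], [-0.1678, 0.5845, 0.0483, 0.0407], [-0.1438, 0.5809, 0.0411, 0.0397], [-0.1198, 0.5848, 0.0348, 0.0403], [-0.0958, 0.5838, 0.0352, 0.0402]]
```

View pics/low.png

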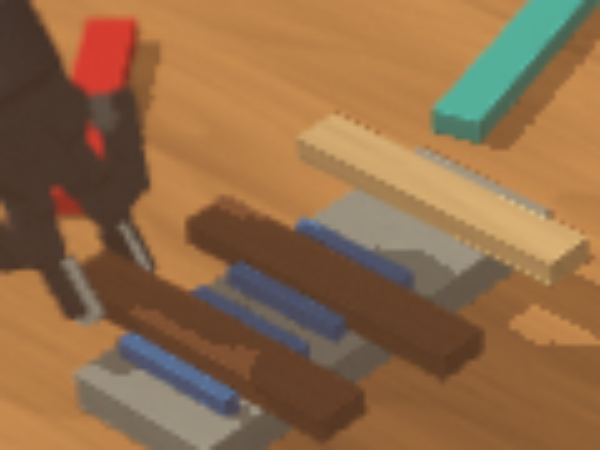

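The bar now sits between the fences (crop 180,370 and 255,320), nearly parallel to them and almost down. I lower it in small steps until it touches.

Request:
{"fn": "move_arm", "kwargs": {"commands": [[-0.3,0,0.4,0,0,0,0.2],[-0.6,0,0.8,0,0,0,0.2],[-0.6,0,0.8,0,0,0,0.2],[-0.6,0,0.8,0,0,0,0.2]]}}

```text
t: 10.93
position: [0.5849, -0.2571, 0.0233]
orientation: [-3.14, -0.628, 1.59]
force: [0.3, -0.8, -0.3]
grip_width: 0.362
gripper_force: 60.3
```

Request:
{"fn": "move_arm", "kwargs": {"commands": [[-0.3,0,0.4,0,0,0,0.2],[-0.6,0,0.8,0,0,0,0.2],[-0.6,0,0.8,0,0,0,0.2],[-0.6,0,0.8,0,0,0,0.2]]}}

```text
t: 11.27
position: [0.5849, -0.2572, 0.0223]
orientation: [-3.14, -0.629, 1.59]
force: [-0.3, -0.0, -0.6]
grip_width: 0.358
gripper_force: 60.3
```

Request:
{"fn": "move_arm", "kwargs": {"commands": [[-0.3,0,0.4,0,0,0,0.2],[-0.6,0,0.8,0,0,0,0.2],[-0.6,0,0.8,0,0,0,0.2],[-0.6,0,0.8,0,0,0,0.2]]}}

```text
t: 11.6
position: [0.5849, -0.2572, 0.0216]
orientation: [-3.141, -0.628, 1.59]
force: [-0.8, -0.4, 4.2]
grip_width: 0.362
gripper_force: 60.9
```

Contact reads about 4 N. I release with a moderate opening and back off along the tool axis.

Request:
{"fn": "move_arm", "kwargs": {"commands": [[0,0,0,0,0,0,0.42],[0,0,0,0,0,0,0.5],[0,0,0,0,0,0,0.58],[0,0,0,0,0,0,0.58],[0,0,0,0,0,0,0.58],[0,0,0,0,0,0,0.58],[0,0,-5,0,0,0,0.58],[0,0,-15,0,0,0,0.58],[0,0,-35,0,0,0,0.58],[0,0,-65,0,0,0,0.58],[0,0,-100,0,0,0,0.58],[0,0,-140,0,0,0,0.58],[0,0,-170,0,0,0,0.58],[0,0,-200,0,0,0,0.58],[0,0,-200,0,0,0,0.58],[0,0,-200,0,0,0,0.58]]}}

```text
t: 12.93
position: [0.585, -0.3734, 0.181]
orientation: [3.137, -0.623, 1.59]
force: [-0.1, -0.4, -1.2]
grip_width: 0.582
gripper_force: 0.0
```

```bash
python3 - <<'E'
from bar import *
g=grab("scene"); f=grab("top"); o=arm.get_obs(); print(o["position"],o["force"],o["grip_width"])
fit(cloud(g),-.30,-.07,.0385,.05,.56,.61); fit(cloud(f),-.30,-.07,.0385,.05,.55,.615); 
a=cv2.resize(g["img"][150:330,200:400],None,fx=2,fy=2);b=cv2.resize(f["img"][150:330,200:440],None,fx=1.66,fy=1.66)[:360]
b=np.pad(b,((0,max(0,360-len(b))),(0,0),(0,0)))
cv2.imwrite("pics/done.png",np.hstack([a,b])[:,:,::-1])
E
```

```text
[ 0.58425881 -0.37097415  0.18023299] [ 0.08992432  0.79921708 -0.52400012] 0.581650985479961
n 285 yr -0.2801 -0.0876 slopes dz/dy,dz/dx deg [0.02 0.51] axis deg 90.68 x at y=0 0.5849 zmed 0.0398
[[-0.2801, 0.5862, 0.0288, 0.0392], [-0.2561, 0.587, 0.0299, 0.0393], [-0.2321, 0.5896, 0.0337, 0.0398], [-0.2081, 0.5885, 0.0264, 0.0403], [-0.1841, 0.5879, 0.0291, 0.04], [-0.1601, 0.5852, 0.0313, 0.0399], [-0.1361, 0.5881, 0.0253, 0.0396], [-0.1121, 0.5854, 0.0285, 0.0397], [-0.0881, 0.5862, 0.0276, 0.0407]]
n 499 yr -0.1941 -0.0891 slopes dz/dy,dz/dx deg [-0.1  -2.05] axis deg 102.37 x at y=0 0.5558 zmed 0.0414
[[-0.1861, 0.602, 0.0133, 0.0403], [-0.1621, 0.5905, 0.0376, 0.0418], [-0.1381, 0.5806, 0.0317, 0.0416], [-0.1141, 0.5804, 0.0322, 0.0413], [-0.0901, 0.5796, 0.0313, 0.0412]]
```

View pics/done.png

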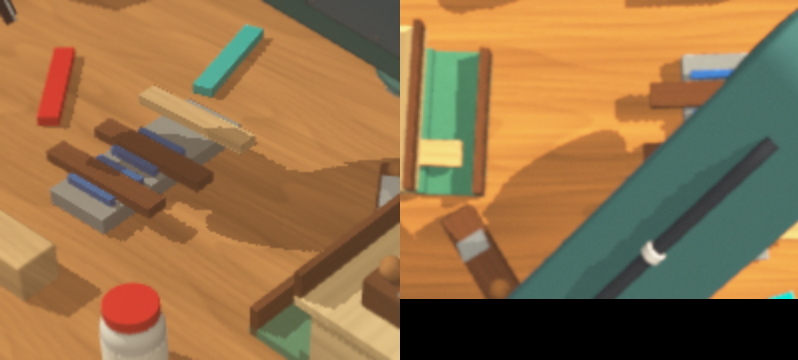

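The walnut bar lies flat between the formerly empty fences. Its middle is at y≈−0.184 against −0.182 for the fences, parallel within 1°. The maple bar is still in its lane, and the arm is clear.

```bash
python3 -c "
from bench import arm
print(arm.finish_job())"
```

```text
the job is handed in; nothing more can be done
None
```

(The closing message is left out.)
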